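# Reset a guarded breaker lever on a tent power unit

## Robot

A 6-joint arm with a two-finger parallel gripper is mounted at the origin on the work surface. World frame = base frame: x ahead of the robot, y to its left, z up, the work surface at z = 0. Lengths are in m, angles in degrees, forces in N, time in s.
With the tool pointing down it reaches from about 0.25 to 0.8 m from the base axis. Payload 8.5 kg.
Tool frame: the origin (TCP) lies midway between the tips of the shut fingers; the grasp point (between the pads) lies 19 mm behind it; z points along the fingers, y is the line along which they close (so a half turn about z gives the same grasp; the last joint's range is limited). The gripper opens to 85 mm and grips with 20 to 120 N. Pads are 22 mm wide; open, the fingers measure 114 mm over their backs; the gripper's body (76 mm by 85 mm) begins 54 mm behind the grasp point. The pads swing forward as they close: fully open they stand 13 mm farther back than shut.
Start: joints at [66.979, 13.648, -0.773, 75.585, 0, 90], TCP at [0.205, 0.483, 0.231] pointing down, gripper open.
Joint ranges: [-152.45, 152.45], [-59.26, 108.67], [-65.41, 83.53], [-104.44, 129.93], [-82.83, 76.93], [-180, 180]. Speed limits (degrees/s): [127.2, 127.2, 159.86, 180, 180, 180].

## Interface

Orientations are given as a 3x3 rotation matrix whose columns are the frame's x, y, z axes.
In Python, from rig import r, vision, nets gives the robot as it stands.
- The arm moves only by the shell command python3 -m crank 'ROWS' [FORCE]. ROWS is JSON, a list of rows, each a list of 3 entries, a list of its own where there are three numbers: the shift along the tool's x, y, z in cm, then the turn about the tool's z in rad, then the opening in per cent of the stroke, from 0 (shut) to 100 (fully open). A call has 1 to 20 rows; each row is the pose to reach, as a shift and turn from the pose commanded when the call began, along the tool's axes at that moment; what a row does not reach only later rows make up. A row lasts 1/8 s, in which the tool goes at most 62.5 mm and 10.7 degrees, less where a joint would pass 70% of its speed; a pose out of reach is approached as far as the arm can. A call with a gripper value outside its range is refused whole. The fingers move at their own pace and stop on an object; FORCE is the grip in N (left out, the last holds). Time passes only in rows, so rows that repeat a pose let the fingers close. It gives the time, the measured TCP pose, the force, the opening and the grip force at its end, in the units of the state.
- r.sense(): the state, without advancing time (a new reading comes with each control period).
- vision.capture(name): name is "scene" or "top" or "wrist"; returns the picture (420x560x3 uint8, red, green, blue); there is no depth.
- vision.calibration(name): a dict with "mtx" (3x3 intrinsics, pixels), "dist_coeffs" ([k1, k2, p1, p2, k3] as OpenCV has them; the pictures are not rectified), "pose" (4x4, takes a point from camera to world coordinates). Camera axes: x right, y up, looking along -z (the intrinsics and any distortion apply to the point x, -y, -z); pixel columns grow to the right and rows downward; lengths in m; the calibration is good to about 2 mm. A picture is of the moment at which its call begins: read the wrist's pose just before it. calibration takes no time and is no camera call; for the wrist camera it gives the pose at the moment of the call.
- r.sign_off(): hands the job in; it is judged then, once.
Trained networks look in the newest picture that a camera, given by its name, has taken for a name from the list of things; names that differ only in an ending like _2 or _b are one class to them, and where a whole thing is asked for, a point or a joint stands for the part that bears it (a point fixed in the world has none). Each returns a list of dicts, best first, with "p" (0 to 1); they miss things now and then, are a little off and sometimes report something else, mostly with a low value. They report only what shows in the picture. A call takes as long as a camera call.
- nets.recognise(thing, camera): "xyz" ([x, y, z] in m, in world coordinates, good to about 4 mm: the middle of the surface that is visible of it).
The state is a dict: "clock": time; "qpos": joint angles; "qd": joint speeds; "joint_efforts": joint torques, N m; "eef_pos": TCP position; "orientation": TCP orientation; "wrist_force": force on the tool from outside, world axes, zero at the start; "torque": the same for the moment, N m; "width": finger opening in m; "finger_force": force on a finger pad.
Only numpy, scipy, OpenCV 4.12 (cv2) and the standard library are available. Lean on these libraries where they do the work, as an engineer would, in place of code of your own. Each camera call takes 0.05 s, during which the arm holds its last target. There are 200 camera calls.

## Task

The tent lights have tripped. On the power unit with the red lever, reach through the window of the yellow guard and press the red lever all the way down without touching the guard, then press that unit's green start button fully in and let it go. Only press: do not lift or shift the unit, leave the power unit with the blue lever untouched, and do not disturb the other things on the table.

Things in the scene. Friction and masses are not known exactly. Their poses are not given: they have to be found in the camera images.
- red_unit: Power unit with the red lever, loose on rubber feet (6 kg): black box 240 x 160 mm, origin at the centre of its underside; +x points from its front (red plate, side nearer the robot) to its back, +z up. In this frame, mm: grey front step, x -119 to -53, top at z 87, with a green button; behind it the deck, top z 71, with the red lever under a yellow guard.
- red_window (a point): Centre of the window in the red unit's yellow guard, level with the guard's top face: at (30, 0, 132) in the red unit's frame, same axes as the unit. The window is open 84 mm along x and 88 mm along y; the frame around it is of 12 mm square bars (outside 108 x 112 mm, bars from z 120 to 132) on four 12 mm corner posts down to the deck.
- red_pad (a point): Centre of the top face of the red lever's pad (36 mm along the lever, 34 mm wide, 10 mm thick), the place to press; it moves with the lever. The lever's hinge lies along y at (80, 0, 85) in the unit's frame and the pad sticks out from it towards the front; raised (joint 0) the pad's centre is at about (31, 0, 113), sloping up to the front at 0.45 rad, fully down at about (28, 0, 91) and level, 41 mm below the guard's top face.
- red_lever (a joint): Red breaker lever, rad: 0 fully raised, 0.45 at the stop, fully down. It starts between 0 and 0.12. Stiff: about 4 N pressed down at the pad moves it; it stays where it is left.
- red_button_top (a point): Centre of the top of the red unit's green start button (32 mm across, in a 48 mm black housing): at (-86, 0, 105) in the red unit's frame when out, on the front step.
- red_button (a joint): Red unit's green start button, m: 0 out, 0.006 fully in (about 5 N, sprung, comes back out when let go).
- blue_unit: Power unit with the blue lever: same build, frame and measures as the red one, with a blue front plate and its own green button. Not to be touched.
- blue_lever (a joint): Blue breaker lever, rad: 0 raised to 0.45 fully down; starts anywhere between; leave it.
- tumbler: Orange plastic tumbler, 72 mm across the rim, 95 mm tall, origin at the centre of its underside.
- mug: White mug, 76 mm across, 90 mm tall, origin at the centre of its underside, handle at its +y.
- screwdriver: Screwdriver 190 mm long lying along its x axis (red handle to -x) between the two units, under 40 mm tall.
- tape: Black roll of tape lying flat, 90 mm across, 24 mm tall, origin at the centre of its underside.
- battery: Copper-coloured battery cell standing on end, 34 mm across, 60 mm tall, origin at the centre of its underside.
- red_guard: The red unit's yellow guard frame (see its window); its origin is the red unit's origin. Not to be touched.

How it is judged (in metres and radians):
On the way, in this order (a step that is already met when the one before it is completed fails the run):
1. the red lever is pressed down to its stop (past 0.41 of 0.45 rad) by a hand reaching in over the guard window (value of joint red_lever above 0.41 rad and x of the grasp point in the frame of red_window between -0.05 and 0.05 m and y of the grasp point in the frame of red_window between -0.052 and 0.052 m), for 0.05 s.
2. then the red unit's green start button is pressed in (past 4.5 of 6 mm) (value of joint red_button above 0.0045 m and value of joint red_lever above 0.4 rad), for 0.05 s.
At the end, for the whole second after the job is handed in: The red lever stays down (past 0.40 of 0.45 rad), its start button is out again (under 1.5 mm), the red unit stands within 15 mm of its start and upright, the blue unit within 10 mm, and the five other loose things within 20 mm of where they were (value of joint red_lever above 0.4 rad and value of joint red_button below 0.0015 m and distance of red_unit from where it was at the start of the episode below 0.015 m and angle between red_unit's own z axis and vertical below 0.05 rad and linear speed of red_unit below 0.01 m/s and distance of blue_unit from where it was at the start of the episode below 0.01 m and distance of each of tumbler, mug, screwdriver, tape, battery from where it was at the start of the episode below 0.02 m); the robot touches nothing.
It fails at once if the red unit's guard is touched (over 1 N) (contact force between any of the fingers, the arm and red_guard above 1 N).
It fails at once if the power unit with the blue lever is touched (over 1 N) (contact force between any of the fingers, the arm and blue_unit above 1 N).
It fails at once if the start button is pressed before the red lever is down (value of joint red_button above 0.003 m and value of joint red_lever below 0.38 rad).
It fails at once if the red unit is lifted, tipped or shifted (over 20 mm or 0.1 rad) (distance of red_unit from where it was at the start of the episode above 0.02 m or angle between red_unit's own z axis and vertical above 0.1 rad).
It fails at once if another loose thing is moved or lifted (over 20 mm) (distance of any of tumbler, mug, screwdriver, tape, battery from where it was at the start of the episode above 0.02 m).
It also fails if it takes over 42 s, if anything falls off the work surface, if the arm or the gripper's body presses on something with over 40 N, if the wrist force passes 120 N, or if a joint passes its speed limit or range.

## Working session

There is one attempt and no reset: what is moved stays moved. The work goes in short steps, Python scripts to look and compute and a shell command to move; the robot and the scene stay as the last step left them, time stands still between calls to the robot, and variables do not carry over. Pictures are saved under pics/ and viewed, at most 10 in all, crops included, and the job is handed in when it is done.

```bash
mkdir -p pics; python3 - <<'E'
from rig import r,vision,nets
import cv2
for c in ("scene","top"):
    im=vision.capture(c); cv2.imwrite(f"pics/{c}1.png",im[:,:,::-1])
    for t in ("red_unit","red_button_top","red_pad","red_window","red_guard","blue_unit","tumbler","mug","screwdriver","tape","battery"):
        try: print(c,t,[(([round(float(v),3) for v in d["xyz"]]),round(d["p"],2)) for d in nets.recognise(t,c)[:3]])
        except Exception as e: print(c,t,e)
s=r.sense(); print(s["clock"],s["eef_pos"],s["orientation"],s["width"])
E
```

```text
scene red_unit [([0.623, 0.133, 0.069], 0.75)]
scene red_button_top [([0.522, 0.164, 0.107], 0.63)]
scene red_pad [([0.644, 0.184, 0.107], 0.59), ([0.516, -0.007, 0.024], 0.31)]
scene red_window [([0.623, 0.132, 0.072], 0.91)]
scene red_guard [([0.636, 0.156, 0.126], 0.69), ([0.621, 0.133, 0.071], 0.48)]
scene blue_unit [([0.634, 0.157, 0.127], 0.73), ([0.492, -0.424, 0.045], 0.66), ([0.593, -0.21, 0.071], 0.63)]
scene tumbler [([0.578, 0.448, 0.064], 0.93)]
scene mug [([0.789, 0.001, 0.058], 0.75)]
scene screwdriver [([0.512, -0.006, 0.024], 0.72)]
scene tape [([0.367, 0.351, 0.015], 0.82)]
scene battery [([0.489, -0.419, 0.048], 0.83), ([0.594, -0.211, 0.07], 0.69)]
top red_unit [([0.593, 0.174, 0.069], 0.91)]
top red_button_top [([0.516, 0.173, 0.107], 0.44)]
top red_pad [([0.641, 0.18, 0.106], 0.72)]
top red_window [([0.591, 0.17, 0.071], 0.66)]
top red_guard [([0.627, 0.185, 0.131], 0.88)]
top blue_unit [([0.559, -0.166, 0.071], 0.91)]
top tumbler [([0.578, 0.485, 0.053], 0.88)]
top mug [([0.795, 0.019, 0.037], 0.73)]
top screwdriver []
top tape [([0.364, 0.356, 0.021], 0.63), ([0.477, -0.41, 0.059], 0.37)]
top battery [([0.475, -0.41, 0.062], 0.74)]
1.2 [0.2053017  0.48315516 0.23127823] [[-9.20350417e-01  3.91094757e-01 -3.82383281e-05]
 [ 3.91094759e-01  9.20350413e-01 -8.59418210e-05]
 [ 1.58126543e-06 -9.40514004e-05 -9.99999996e-01]] 0.08540304345983071
```

View pics/top1.png

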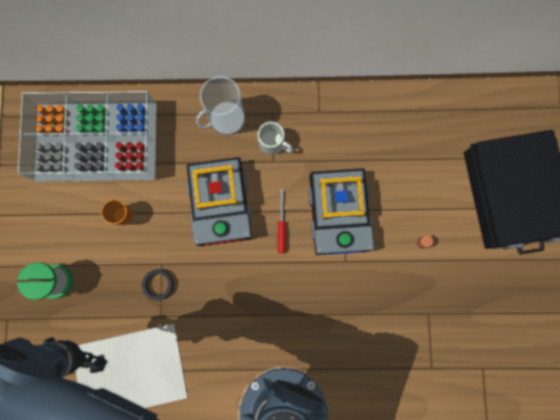

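View pics/scene1.png

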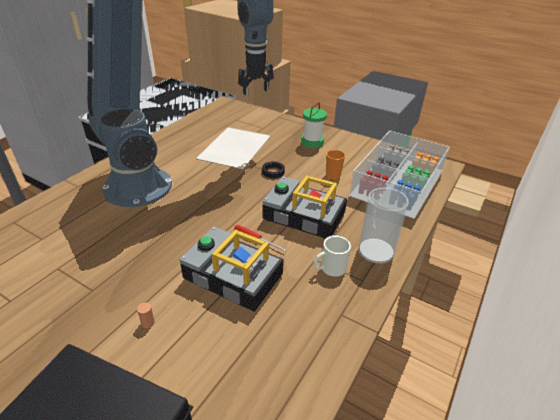

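The top view shows the red unit at about (217,200), with its guard at (214,186) and button at (220,229). The blue unit is at (342,210), with the screwdriver between them. The scene view agrees. Next I fit the unit's pose from the guard and button.

```bash
cat > h.py <<'E'
import numpy as np, cv2
from rig import r,vision,nets
def tow(c,px,z,cal=None):
    k=cal or vision.calibration(c); P=np.array(k["pose"])
    u=cv2.undistortPoints(np.array(px,float).reshape(-1,1,2),np.array(k["mtx"]),np.array(k["dist_coeffs"]))[:,0]
    d=np.c_[u[:,0],-u[:,1],-np.ones(len(u))]@P[:3,:3].T
    return P[:3,3]+d*((z-P[2,3])/d[:,2])[:,None]
def toolrel(p,yaw):
    """shift (tool axes, cm) and turn (rad) from the sensed pose to point p, tool y along unit y"""
    s=r.sense(); R=np.array(s["orientation"])
    y=np.array([-np.sin(yaw),np.cos(yaw),0]); l=R.T@y
    a=np.arctan2(-l[0],l[1]); a=(a+np.pi/2)%np.pi-np.pi/2
    return (R.T@(np.array(p)-s["eef_pos"])*100).round(2),round(a,3)
def pose(c,im,near,rad=.12):
    hsv=cv2.cvtColor(im,cv2.COLOR_RGB2HSV); out={}
    for n,lo,hi,z in (("guard",(20,130,110),(33,255,255),.130),("button",(50,120,40),(80,255,255),.105),("pad",(0,160,80),(6,255,255),.11)):
        m=cv2.inRange(hsv,lo,hi); v,u=np.nonzero(m)
        if not len(u): continue
        w=tow(c,np.c_[u,v],z); k=np.hypot(*(w[:,:2]-near).T)<rad; w=w[k]
        if len(w)<5: continue
        q=cv2.minAreaRect((w[:,:2]*1000).astype(np.float32)); out[n]=q
        print(n,len(w),"mean",w[:,:2].mean(0).round(4),"rect",np.round(q[0],1),np.round(q[1],1),round(q[2],1))
    return out
E
python3 - <<'E'
from h import *
im=cv2.imread("pics/top1.png")[:,:,::-1].copy()
pose("top",im,(.6,.175))
print(toolrel((.61,.18,.30),np.radians(4)), toolrel((.56,.18,.30),np.radians(4)))
P=vision.calibration("wrist")["pose"]; s=r.sense(); print(np.array(s["orientation"]).T@(np.array(P)[:3,3]-s["eef_pos"])); print(np.array(s["orientation"]).T@np.array(P)[:3,:3])
E
```

```text
guard 619 mean [0.6322 0.1831] rect [632.  182.8] [109.9 112. ] 7.4
button 115 mean [0.5186 0.1688] rect [518.  168.8] [32.  31.5] 44.6
pad 119 mean [0.6337 0.183 ] rect [633.8 183.1] [31.3 32.4] 6.4
(array([-49.1 , -12.07,  -6.87]), np.float64(-0.472)) (array([-44.5 , -14.03,  -6.87]), np.float64(-0.472))
[ 0.06737132  0.00091729 -0.14403719]
[[-7.87747477e-04  9.64588490e-01  2.63758269e-01]
 [ 9.99999654e-01  6.89780990e-04  4.64032468e-04]
 [ 2.65664937e-04  2.63758544e-01 -9.64588700e-01]]
```

```bash
python3 - <<'E'
from h import *
y=np.radians(7.2); print(toolrel((.632,.183,.23),y))
E
```

```text
(array([-51.01, -10.94,   0.13]), np.float64(-0.527))
```

```bash
python3 -m crank '[[[-12,-2.5,-2],-0.13,0],[[-51,-10.9,-2],-0.527,0],[[-51,-10.9,-2],-0.527,0],[[-51,-10.9,-2],-0.527,0],[[-51,-10.9,-2],-0.527,0],[[-51,-10.9,-2],-0.527,0],[[-51,-10.9,-2],-0.527,0],[[-51,-10.9,-2],-0.527,0],[[-51,-10.9,-2],-0.527,0],[[-51,-10.9,-2],-0.527,0],[[-51,-10.9,-2],-0.527,0],[[-51,-10.9,-2],-0.527,0],[[-51,-10.9,-2],-0.527,0],[[-51,-10.9,-2],-0.527,0]]' 30
python3 - <<'E'
from h import *
im=vision.capture("wrist"); cv2.imwrite("pics/w1.png",im[:,:,::-1])
pose("wrist",im,(.6,.175))
y=np.radians(7.2); print(r.sense()["clock"],toolrel((.632,.183,.23),y))
E
```

```text
clock: 2.95
eef_pos: [0.6317, 0.184, 0.2516]
orientation: [[-0.992, -0.126, 0.0], [-0.126, 0.992, 0.0], [-0.0, -0.0, -1.0]]
wrist_force: [0.1, 0.1, 0.4]
width: -0.0001
finger_force: 0.0
guard 5688 mean [0.6252 0.1894] rect [631.2 194. ] [110.8 206.5] 7.2
button 1002 mean [0.5179 0.1706] rect [518.  170.9] [31.9 31.1] 53.6
pad 1067 mean [0.6329 0.1849] rect [633.5 184.9] [33.2 33.3] 7.2
3.0 (array([-0.01, -0.09,  2.16]), np.float64(0.0))
```

View pics/w1.png

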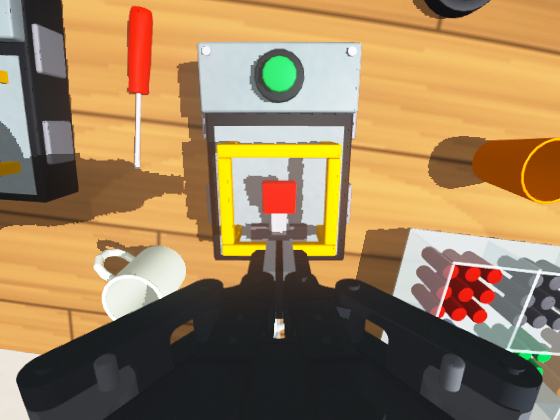

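The wrist view shows the window centred under the hand at (280,200), the pad at (279,196) and the button at (279,73). I check how wide the shut fingers are 41 mm above the tips.

```bash
python3 - <<'E'
from h import *
k=vision.calibration("wrist"); s=r.sense(); R=np.array(s["orientation"]); P=np.array(k["pose"])
px=[(280,232),(302,255),(303,278),(325,287),(340,282),(365,282),(420,300)]
u=cv2.undistortPoints(np.array(px,float).reshape(-1,1,2),np.array(k["mtx"]),np.array(k["dist_coeffs"]))[:,0]
d=np.c_[u[:,0],-u[:,1],-np.ones(len(u))]@P[:3,:3].T@R; o=R.T@(P[:3,3]-s["eef_pos"])
for X in (.011,0,-.011): print(X,[(p,(( o+di*((X-o[0])/di[0]))*1000).round(0)[1:].tolist()) for p,di in zip(px,d)])
E
```

```text
0.011 [((280, 232), [2.0, 6.0]), ((302, 255), [11.0, -23.0]), ((303, 278), [10.0, -44.0]), ((325, 287), [18.0, -51.0]), ((340, 282), [24.0, -47.0]), ((365, 282), [33.0, -47.0]), ((420, 300), [48.0, -59.0])]
0 [((280, 232), [2.0, 36.0]), ((302, 255), [14.0, 0.0]), ((303, 278), [12.0, -24.0]), ((325, 287), [21.0, -32.0]), ((340, 282), [28.0, -28.0]), ((365, 282), [40.0, -28.0]), ((420, 300), [58.0, -43.0])]
-0.011 [((280, 232), [2.0, 66.0]), ((302, 255), [16.0, 24.0]), ((303, 278), [14.0, -5.0]), ((325, 287), [24.0, -14.0]), ((340, 282), [33.0, -9.0]), ((365, 282), [46.0, -9.0]), ((420, 300), [67.0, -26.0])]
```

```bash
python3 -m crank '[[[0,0,5],0,0],[[0,0,10],0,0],[[0,0,12.5],0,0],[[0,0,13.3],0,0],[[0,0,14],0,0],[[0,0,14.6],0,0],[[0,0,15.2],0,0],[[0,0,15.6],0,0],[[0,0,15.9],0,0],[[0,0,16.1],0,0],[[0,0,16.1],0,0]]'
```

```text
clock: 4.38
eef_pos: [0.6318, 0.1834, 0.0908]
orientation: [[-0.992, -0.125, -0.0], [-0.125, 0.992, 0.0], [0.0, 0.0, -1.0]]
wrist_force: [-6.1, 0.5, 9.2]
width: 0.0
finger_force: 4.3
```

```bash
python3 -m crank '[[[0,0,0.1],0,0],[[0,0,0.2],0,0],[[0,0,0.2],0,0]]'
```

```text
clock: 4.75
eef_pos: [0.6318, 0.1834, 0.0905]
orientation: [[-0.992, -0.125, 0.001], [-0.125, 0.992, 0.0], [-0.001, 0.0, -1.0]]
wrist_force: [-10.0, -1.6, 21.0]
width: -0.0001
finger_force: 10.5
```

It is at the stop: 12 N more moved it only 0.3 mm. I retreat straight up and check.

```bash
python3 -m crank '[[[0,0,-1],0,0],[[0,0,-5],0,0],[[0,0,-11],0,0],[[0,0,-16],0,0],[[0,0,-16],0,0],[[0,0,-16],0,0]]'
python3 - <<'E'
from h import *
im=vision.capture("wrist"); cv2.imwrite("pics/w2.png",im[:,:,::-1])
pose("wrist",im,(.58,.175),.1)
im=vision.capture("top"); pose("top",im,(.6,.175))
for p in ((.5178,.1697,.15),): print(toolrel(p,np.radians(7.2)))
E
```

```text
clock: 5.5
eef_pos: [0.6323, 0.1833, 0.2477]
orientation: [[-0.992, -0.125, -0.0], [-0.125, 0.992, -0.0], [0.0, -0.0, -1.0]]
wrist_force: [0.7, 0.7, -0.1]
width: -0.0002
finger_force: 0.0
guard 4425 mean [0.6122 0.1829] rect [627.1 185. ] [101.3 178.5] 7.1
button 1025 mean [0.517  0.1705] rect [517.4 170.5] [31.6 30.2] 7.1
pad 1065 mean [0.6252 0.184 ] rect [625.6 184.1] [33.3 31. ] 7.1
guard 157 mean [0.6361 0.1335] rect [637.8 134.4] [109.4  13.7] 6.9
(array([11.44,  0.08,  9.69]), np.float64(-0.0))
```

View pics/w2.png

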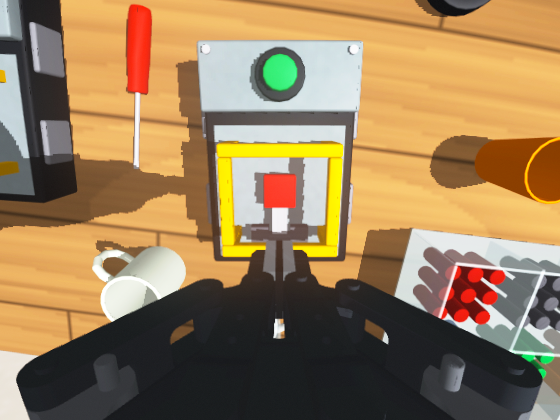

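```bash
python3 -m crank '[[[5.7,0,0],0,0],[[11.4,0.1,0],0,0],[[11.4,0.1,5],0,0],[[11.4,0.1,10],0,0],[[11.4,0.1,13],0,0],[[11.4,0.1,14],0,0],[[11.4,0.1,14.4],0,0],[[11.4,0.1,14.7],0,0],[[11.4,0.1,14.9],0,0],[[11.4,0.1,14.9],0,0]]'
```

```text
clock: 6.85
eef_pos: [0.519, 0.1702, 0.1026]
orientation: [[-0.992, -0.125, 0.003], [-0.125, 0.992, 0.001], [-0.003, 0.0, -1.0]]
wrist_force: [-10.6, -2.8, 26.9]
width: 0.0
finger_force: 13.3
```

```bash
python3 - <<'E'
from h import *
a=vision.capture("wrist"); b=vision.capture("scene")[160:240,240:360]
cv2.imwrite("pics/w3.png",np.vstack([cv2.resize(a[150:420,130:430],(600,540))])[:,:,::-1])
cv2.imwrite("pics/s3.png",cv2.resize(b,(720,480),interpolation=cv2.INTER_CUBIC)[:,:,::-1])
print(r.sense()["torque"])
E
```

```text
[-8.22608556e-01  2.39329987e+00  1.40413017e-03]
```

View pics/w3.png

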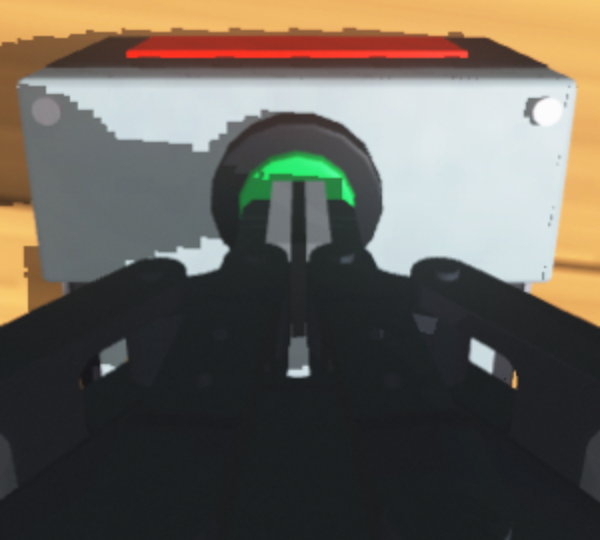

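View pics/s3.png

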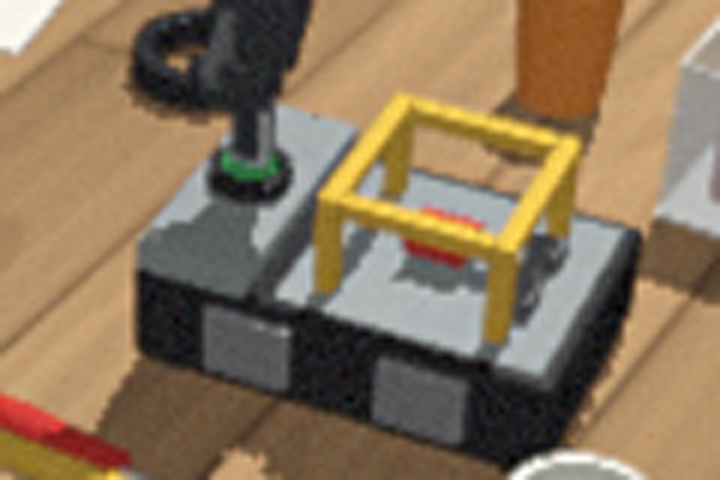

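```bash
python3 -m crank '[[[0,0,0.1],0,0],[[0,0,0.1],0,0]]';python3 -m crank '[[[0,0,-0.2],0,0],[[0,0,-0.2],0,0]]';python3 -m crank '[[[0,0,-0.2],0,0],[[0,0,-0.2],0,0]]'
```

```text
clock: 7.2
eef_pos: [0.519, 0.1702, 0.1025]
orientation: [[-0.992, -0.125, 0.003], [-0.125, 0.992, 0.001], [-0.003, 0.001, -1.0]]
wrist_force: [-14.5, -4.4, 35.2]
width: 0.0003
finger_force: 17.5
clock: 7.45
eef_pos: [0.5191, 0.1702, 0.1028]
orientation: [[-0.992, -0.125, 0.002], [-0.125, 0.992, 0.001], [-0.002, 0.0, -1.0]]
wrist_force: [-8.2, -2.9, 17.2]
width: 0.0001
finger_force: 8.7
clock: 7.7
eef_pos: [0.5194, 0.1703, 0.1037]
orientation: [[-0.992, -0.125, 0.002], [-0.125, 0.992, 0.001], [-0.002, 0.0, -1.0]]
wrist_force: [-2.0, -1.4, 5.0]
width: 0.0002
finger_force: 2.2
```

```bash
for i in 1 2 3 4; do python3 -m crank '[[[0,0,-0.1],0,0],[[0,0,-0.1],0,0]]' | grep -E "eef|force"; done
```

```text
eef_pos: [0.5194, 0.1703, 0.1038]
wrist_force: [-0.9, -0.2, 4.3]
finger_force: 2.2
eef_pos: [0.5193, 0.1703, 0.1045]
wrist_force: [0.7, 0.5, 3.8]
finger_force: 2.0
eef_pos: [0.5193, 0.1703, 0.1055]
wrist_force: [2.0, 0.4, 3.6]
finger_force: 1.7
eef_pos: [0.5191, 0.1702, 0.1064]
wrist_force: [2.8, -0.3, 3.2]
finger_force: 1.4
```

```bash
for i in 1 2 3 4; do python3 -m crank '[[[0,0,-0.1],0,0],[[0,0,-0.1],0,0]]' | grep -E "eef|force"; done
```

```text
eef_pos: [0.5187, 0.1701, 0.1073]
wrist_force: [2.0, 0.5, 2.9]
finger_force: 1.2
eef_pos: [0.5186, 0.1701, 0.1082]
wrist_force: [0.9, 0.2, 2.0]
finger_force: 0.9
eef_pos: [0.5183, 0.1699, 0.1091]
wrist_force: [-0.8, 0.2, 0.3]
finger_force: 0.7
eef_pos: [0.5186, 0.17, 0.1102]
wrist_force: [-0.7, -0.8, -0.0]
finger_force: 0.0
```

The contact force followed the button's spring from 0.1026 up to about 0.109, which is the full 6 mm stroke, so the press was complete. I back off and verify.

```bash
python3 -m crank '[[[0,0,-4],0,0],[[0,0,-10],0,0],[[0,0,-14],0,0],[[5,0,-14],0,0],[[8,0,-14],0,0],[[8,0,-14],0,0],[[8,0,-14],0,0]]'
python3 - <<'E'
from h import *
im=vision.capture("wrist"); pose("wrist",im,(.58,.175),.1)
b=vision.capture("scene"); cv2.imwrite("pics/s4.png",cv2.resize(b[130:310,170:400],(766,600),interpolation=cv2.INTER_CUBIC)[:,:,::-1])
for c in("scene","top"):
  if c=="top": vision.capture(c)
  for t in("tumbler","mug","screwdriver","tape","battery"): print(c,t,[np.round(d["xyz"],3) for d in nets.recognise(t,c)[:1]])
E
```

```text
clock: 10.58
eef_pos: [0.44, 0.1603, 0.2505]
orientation: [[-0.992, -0.125, 0.001], [-0.125, 0.992, 0.0], [-0.001, 0.0, -1.0]]
wrist_force: [-0.4, -0.6, 0.4]
width: 0.0001
finger_force: 0.0
guard 170 mean [0.5829 0.1831] rect [576.1 223.1] [ 18.4 102.2] 9.8
scene tumbler [array([0.619, 0.136, 0.072])]
scene mug [array([ 0.79 , -0.   ,  0.056])]
scene screwdriver [array([ 0.511, -0.007,  0.019])]
scene tape [array([0.369, 0.354, 0.019])]
scene battery [array([ 0.491, -0.423,  0.046])]
top tumbler [array([0.576, 0.489, 0.055])]
top mug [array([0.795, 0.018, 0.035])]
top screwdriver [array([ 0.51 , -0.008,  0.022])]
top tape [array([0.35 , 0.38 , 0.024])]
top battery [array([ 0.478, -0.408,  0.06 ])]
```

View pics/s4.png

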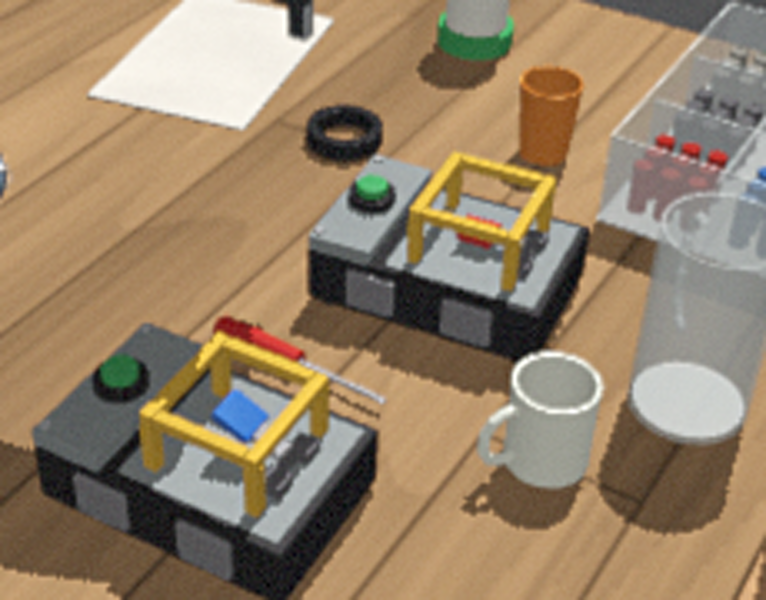

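The view shows the red lever down and level at (480,230), its button out at (373,187), and nothing else moved. I hand in.

```bash
python3 -c "
from rig import r
print(r.sign_off())"
```

```text
the job is handed in; nothing more can be done
None
```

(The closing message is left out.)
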